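Open the gel-cassette clamp gate and hold it wide

ROBOT

A 6-joint arm with a two-finger parallel gripper is mounted at the origin on the work surface. World frame = base frame: x ahead of the robot, y to its left, z up, the work surface at z = 0. Lengths are in mm, angles in rad, forces in N, time in s.
With the tool pointing down it reaches from about 250 to 850 mm from the base axis. Payload 12.5 kg.
Tool frame: the origin (TCP) lies midway between the tips of the shut fingers; the grasp point (between the pads) lies 19 mm behind it; z points along the fingers, y is the line along which they close (so a half turn about z gives the same grasp; the last joint's range is limited). The gripper opens to 93 mm and grips with 3 to 60 N. Pads are 15 mm wide; open, the fingers measure 128 mm over their backs; the gripper's body (75 mm by 188 mm) begins 65 mm behind the grasp point.
Start: joints at [-0.085, 0.351, 1.652, -0, 1.139, -0.085], TCP at [549.986, 0.027, 218.633] pointing down, gripper open.
Joint ranges: [-2.75, 2.75], [-0.79, 2.1], [0.01, 2.65], [-1.57, 4.71], [0.07, 3.14], [-2.87, 2.87]. Speed limits (rad/s): [2.22, 2.22, 2.79, 3.14, 3.14, 3.14].

INTERFACE

Orientations are given as [roll, pitch, yaw] about the fixed x, y, z axes, in that order (R = Rz(yaw) Ry(pitch) Rx(roll)).
In Python, from bench import env gives the robot as it stands.
- The arm moves only by the tool inch_along, called after "Emit:" as name([rows], argument=value, ...), one row to a line, values as JSON. Schema: {"type":"object","properties":{"rows":{"type":"array","items":{"type":"array","items":{"type":"number"},"minItems":7,"maxItems":7},"minItems":1,"maxItems":10},"force":{"type":"number"},"only":{"type":"string"},"quiet":{"type":"boolean"},"lines":{"type":"string"}},"required":["rows"],"additionalProperties":false}. rows is a list of rows, 1 to 10 of them, each of 7 numbers: dx, dy, dz in mm, then a rotation vector rx, ry, rz in rad, then the opening from 0.0 (shut) to 1.0 (fully open); each row shifts and turns the commanded pose from where the row before left it, along the tool's axes as they then stand; what a row does not reach is not made up. A row lasts 1/10 s, in which the tool goes at most 50 mm and 0.15 rad, less where a joint would pass 70% of its speed; a pose out of reach is approached as far as the arm can. The fingers move at their own pace and stop on an object; force is the grip in N (left out, the last holds). Time passes only in rows, so rows that do not move let the fingers close. The tool returns the time, the measured TCP pose, the force, the opening and the grip force at its end. only (a regular expression) keeps the lines of the reply that match it, lines (a string "A,B") keeps lines A to B, and quiet returns only ok. Input that does not fit is refused with a message, and nothing moves.
- env.sense(): the state, without advancing time (a new reading comes with each control period).
- env.get_image(name): name is "scene" or "side" or "wrist"; returns the picture (480x640x3 uint8, blue, green, red); there is no depth.
- env.camera_params(name): a dict with "K" (3x3 intrinsics, pixels), "rvec" (rotation vector, rad) and "tvec" (3), from world to camera coordinates, as OpenCV has them; the wrist camera has in their place "tool_from_camera" (4x4, takes a point from camera to tool coordinates, whose origin is the TCP and whose axes are the flange's). Camera axes: x right, y down, z forward; pixel columns grow to the right and rows downward; lengths in mm; the calibration is good to about 2 mm. The wrist camera is an equidistant fisheye: a pixel r from the principal point sees the ray r / f radians off the axis. A picture is of the moment at which its call begins: read the wrist's pose just before it. camera_params takes no time and is no camera call.
- env.hand_in(): hands the job in; it is judged then, once.
The state is a dict: "t": time; "qpos": joint angles; "joint_vel": joint speeds; "effort": joint torques, N m; "ee_pos": TCP position; "ee_rot": TCP orientation; "force": force on the tool from outside, world axes, zero at the start; "moment": the same for the moment, N m; "opening": opening from 0.0 (shut) to 1.0 (fully open); "finger_force": force on a finger pad.
Only numpy, scipy, OpenCV 4.12 (cv2) and the standard library are available. Lean on these libraries where they do the work, as an engineer would, in place of code of your own. Each camera call takes 0.05 s, during which the arm holds its last target. There are 200 camera calls.

TASK

Lift the clear cover of the clamp stand by its orange bar and lay it back gently on its stop, then squeeze the yellow catch fully shut between the fingers, and after it the blue catch. Take the gate by its red post, swing it out past its detent until it stands wide open, about square to its shut position, and finish while holding it there by the post, so that a colleague can take out the glass. Leave everything else on the bench where it stands.

Things in the scene. Friction and masses are not known exactly. Their poses are not given: they have to be found in the camera images.
- stand: gel-cassette clamp stand, fixed: white body about 200 x 125 mm, its top 80 mm above the table, on a grey base 270 x 260 mm. Origin on the table; its x runs along the gate towards the gate's hinge, its y from the gate side to the cover's hinge side, z up
- cover (a joint): angle (rad) of the clear cover with orange bar above the two catches: 0 closed (level), 1.85 on its stop, leaning back past upright. Hinge line along the stand's x; opening swings the bar up and over towards the stand's +y. It weighs about 0.15 kg, falls shut by itself if let go before upright, and from about 1.75 on it settles onto the stop
- cover_hinge (a point): point on the cover's hinge line, level with the middle of the bar; axes as the stand's
- cover_bar (a point): middle of the cover's orange grip bar, 10 mm thick, along the stand's x, 98 mm free between its two arms, 155 mm from the hinge line and 35 mm clear of the cover's edge: a finger fits on each side of it from above
- yellow_squeeze (a point): where to pinch the yellow catch from above, fingers closing along the stand's x; axes as the stand's. It is the middle of the fully squeezed pair of plates, 28 mm above the stand's white top, 16 mm below the plates' tops. Outer faces are 29 mm apart locked, 16 mm squeezed; the tab comes from +x, so open at least 42 mm. Plates 8 mm thick (x), 24 mm wide (y)
- yellow_post: fixed yellow plate of the catch, 8 x 24 x 40 mm, standing on the stand's -x side of it; origin at its centre
- yellow_tab (a joint): travel (m) of the sliding yellow plate towards its post: 0 locked, 0.013 fully squeezed; the gate is free of it from 0.009 on. It moves against about 4 N of friction and stays where it is left; its hook holds the gate shut
- blue_squeeze (a point): where to pinch the blue catch from above, fingers closing along the stand's x; axes as the stand's. It is the middle of the fully squeezed pair of plates, 28 mm above the stand's white top, 16 mm below the plates' tops. Outer faces are 29 mm apart locked, 16 mm squeezed; the tab comes from +x, so open at least 42 mm. Plates 8 mm thick (x), 24 mm wide (y)
- blue_post: fixed blue plate of the catch, 8 x 24 x 40 mm, standing on the stand's -x side of it; origin at its centre
- blue_tab (a joint): travel (m) of the sliding blue plate towards its post: 0 locked, 0.013 fully squeezed; the gate is free of it from 0.009 on. It moves against about 4 N of friction and stays where it is left; its hook holds the gate shut
- gate (a joint): angle (rad) of the aluminium gate on the stand's -y side: 0 shut, 1.75 end stop. About a vertical pin; the handle swings off towards the stand's -y, later its +x. A spring draws it shut (about 3 N at the handle when wide); at 0.6 rad a detent resists with about 4 N more; let go beyond it, the gate falls back
- gate_hinge (a point): point on the gate's vertical hinge axis at the handle's gripping height; axes as the stand's
- gate_handle: red upright round post on the gate's free end, 16 mm thick, 175 mm from the hinge axis; origin on its axis at gripping height, 115 mm above the table, 22 mm below its top; the gate's panel top lies 55 mm below, the stand's white top 35 mm below
- tube_rack: beige microtube rack, 100 x 200 x 45 mm, coloured caps on top; origin at the centre of its underside. Not to be disturbed
- tip_box: pink pipette-tip box, 120 x 85 x 65 mm; origin at the centre of its underside. Not to be disturbed
- jar: clear open jar, 100 mm across, 120 mm high; origin at the centre of its underside. Not to be disturbed
- bottle: white bottle with blue cap, 70 mm across, 160 mm high; origin at the centre of its underside. Not to be disturbed
- foil_tray: flat foil-wrapped tray, 170 x 130 x 24 mm; origin at the centre of its underside. Not to be disturbed
- spare_cassette: spare glass plate with two black spacers, 100 x 80 x 8 mm, lying flat; origin at the centre of its underside. Not to be disturbed

How it is judged:
By the outcome, as a careful person would: the job done as asked, in the order asked, and still so for the second after the job is handed in, while the arm keeps its last pose, push and grip.
It also fails if it takes over 70 s, if anything falls off the work surface, if the arm or the gripper's body presses on something with over 40 N, if the wrist force passes 120 N, or if a joint passes its speed limit or range.

## Working session

There is one attempt and no reset: what is moved stays moved. The work goes in short steps, Python scripts to look and compute and a tool call to move; the robot and the scene stay as the last step left them, time stands still between calls to the robot, and variables do not carry over. Pictures are saved under pics/ and viewed, at most 10 in all, crops included, and the job is handed in when it is done.

```bash
ls; mkdir -p pics
```

Run:
```python
from bench import env
import cv2,numpy as np
for n in ["scene","side","wrist"]:
    cv2.imwrite(f"pics/{n}0.png",env.get_image(n)); print(n,env.camera_params(n))
s=env.sense();print(s)
```

```text
bench.py
pics
scene {'K': array([[498.61561987,   0.        , 317.77156665],
       [  0.        , 498.61561987, 243.13423875],
       [  0.        ,   0.        ,   1.        ]]), 'rvec': array([ 2.03433445,  0.81391717, -0.4109575 ]), 'tvec': array([-358.21216381, -135.33210241, 1490.00277896])}
side {'K': array([[484.3949394 ,   0.        , 310.77040351],
       [  0.        , 484.3949394 , 247.92810289],
       [  0.        ,   0.        ,   1.        ]]), 'rvec': array([ 0.13709323, -2.7649507 ,  1.3837073 ]), 'tvec': array([ 528.64868141,  152.00427606, 1030.60855659])}
wrist {'K': array([[371.64829954,   0.        , 318.16158772],
       [  0.        , 371.64829954, 242.87413027],
       [  0.        ,   0.        ,   1.        ]]), 'tool_from_camera': array([[ 1.10219835e-03, -9.63422035e-01, -2.67986507e-01,
         7.47577389e+01],
       [ 9.99999301e-01,  9.47451173e-04,  7.06760378e-04,
        -1.13526558e+00],
       [-4.27004391e-04, -2.67987099e-01,  9.63422406e-01,
        -1.65771915e+02],
       [ 0.00000000e+00,  0.00000000e+00,  0.00000000e+00,
         1.00000000e+00]])}
{'t': 0.15, 'qpos': array([-8.45808722e-02,  3.51093429e-01,  1.65225386e+00,  8.87642452e-06,
        1.13909535e+00, -8.45928488e-02]), 'joint_vel': array([ 0.00084368, -0.00034718, -0.00137331, -0.00163594,  0.00210839,
       -0.00016849]), 'effort': array([ 9.91285888e-04, -4.97462654e+01, -2.85344088e+01,  6.99646957e-02,
        2.45898723e-02, -7.18797719e-05]), 'ee_pos': array([5.49746297e+02, 5.98510726e-02, 2.18244353e+02]), 'ee_rot': array([-3.14074639e+00, -7.98472428e-05,  1.57080455e+00]), 'force': array([ 0.00568535,  0.35339476, -0.5785085 ]), 'moment': array([-0.02458151,  0.00491033, -0.00266957]), 'finger_force': 0.0, 'opening': 0.99777300891215}
```

View pics/scene0.png

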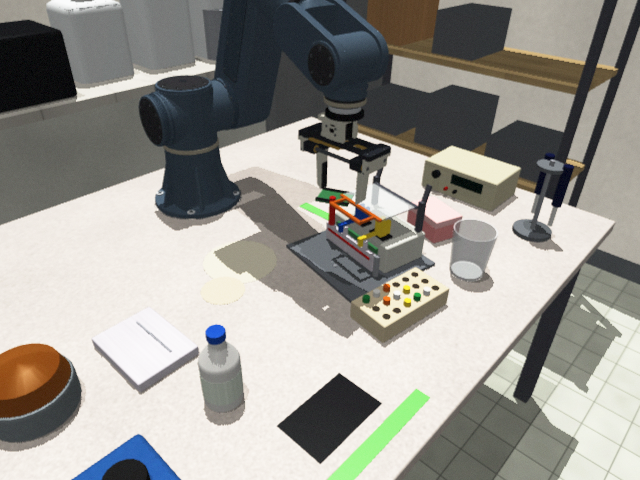

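View pics/side0.png

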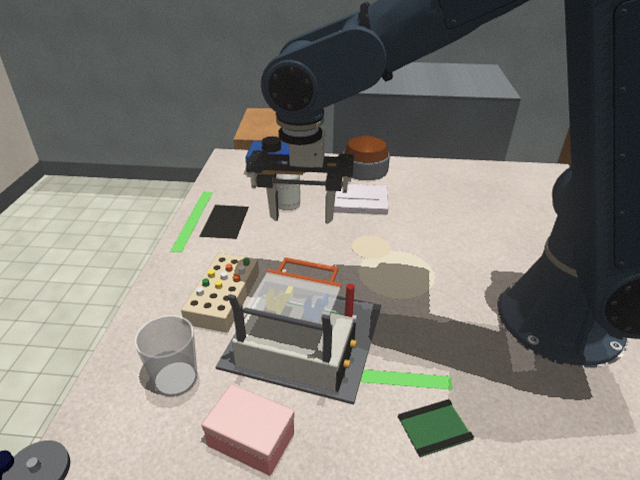

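View pics/wrist0.png

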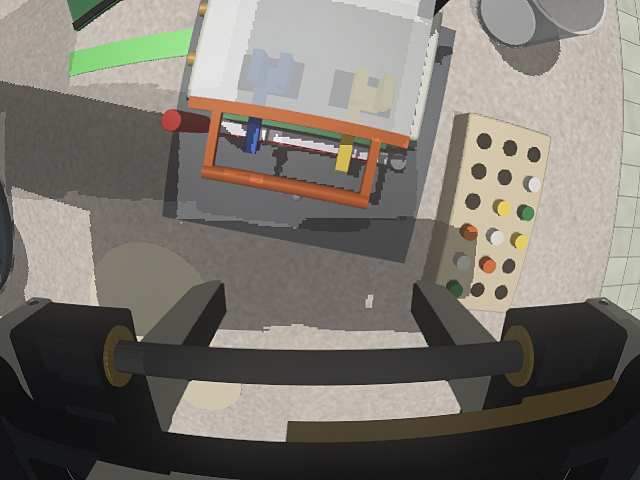

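The stand is ahead-left of the tool with its x roughly along world +x. In the wrist view the orange bar runs from (205,173) to (368,205), the red post top is at (172,120), and blue and yellow show through the clear cover at (268,75) and (372,95). The rack is to the right at (490,210). I'll shift the wrist camera for a second view.

Create h.py:
```python
from bench import env
import cv2,numpy as np
from scipy.spatial.transform import Rotation as Rn
def look(n,tag):
    s=env.sense(); im=env.get_image(n); cv2.imwrite(f"pics/{tag}.png",im)
    np.savez(f"pics/{tag}.npz",p=s["ee_pos"],r=s["ee_rot"],n=n)
def load(tag):
    d=np.load(f"pics/{tag}.npz"); return cv2.imread(f"pics/{tag}.png"),d
def ray(n,uv,p=None,r=None):
    c=env.camera_params(n);K=c["K"];x=(np.array(uv,float)-K[:2,2])/K[0,0]
    if n=="wrist":
        th=np.hypot(*x);d=np.r_[x/th*np.sin(th),np.cos(th)];T=c["tool_from_camera"]
        R=Rn.from_euler("xyz",r).as_matrix()
        d=R@T[:3,:3]@d;o=p+R@T[:3,3]
    else:
        R=cv2.Rodrigues(c["rvec"])[0];o=-R.T@c["tvec"];d=R.T@np.r_[x,1]
    return o,d/np.linalg.norm(d)
def tri(rays):
    A=sum(np.eye(3)-np.outer(d,d) for o,d in rays);b=sum((np.eye(3)-np.outer(d,d))@o for o,d in rays)
    P=np.linalg.solve(A,b);return P,max(np.linalg.norm(np.cross(P-o,d)) for o,d in rays)
def plane(r,z): o,d=r;return o+d*(z-o[2])/d[2]
def mask(im,h0,h1,s=120,v=50):
    return cv2.inRange(cv2.cvtColor(im,cv2.COLOR_BGR2HSV),(h0,s,v),(h1,255,255))
def blobs(m,amin=25):
    n,l,st,c=cv2.connectedComponentsWithStats(m);return [(st[i],c[i].round(1)) for i in range(1,n) if st[i][4]>amin]
```

Run:
```python
from h import *
s=env.sense()
np.savez("pics/wrist0.npz",p=s["ee_pos"],r=s["ee_rot"],n="wrist")
```

```text
(no output)
```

Emit:
inch_along([
  [25,0,0,0,0,0,1],
  [25,0,0,0,0,0,1],
  [25,0,0,0,0,0,1],
  [25,0,0,0,0,0,1],
  [0,0,0,0,0,0,1],
  [0,0,0,0,0,0,1],
  [0,0,0,0,0,0,1],
])

```text
t: 0.85
ee_pos: [550.0, 99.3, 218.5]
ee_rot: [-3.141, 0.0, 1.57]
force: [-0.4, -1.0, 0.1]
opening: 0.998
finger_force: 0.0
```

Run:
```python
from h import *
look("wrist","wrist1"); look("scene","scene1"); look("side","side1")
for t in ["wrist0","wrist1","scene1","side1"]:
    im=cv2.imread(f"pics/{t}.png")
    for nm,a in {"orange":(5,13,160,90),"red":(0,4,130,60),"red2":(174,180,130,60),"yellow":(23,32,120,90),"blue":(108,125,100,60)}.items():
        print(t,nm,[(list(map(int,b[0])),list(map(float,b[1]))) for b in blobs(mask(im,*a)) if b[0][1]<300])
```

```text
wrist0 orange [([202, 110, 207, 99, 4231], [310.1, 167.0]), ([467, 225, 11, 9, 50], [471.9, 228.9]), ([483, 259, 13, 14, 133], [488.9, 266.0])]
wrist0 red [([161, 109, 21, 22, 348], [171.0, 119.9]), ([264, 141, 62, 12, 86], [296.9, 146.6])]
wrist0 red2 []
wrist0 yellow [([335, 135, 19, 37, 458], [344.0, 153.3]), ([493, 200, 17, 16, 214], [501.4, 207.1]), ([511, 233, 16, 16, 189], [518.6, 240.6])]
wrist0 blue [([243, 122, 17, 32, 343], [251.6, 138.0])]
wrist1 orange [([195, 243, 46, 41, 665], [218.9, 257.5]), ([225, 295, 148, 47, 1527], [302.3, 323.5])]
wrist1 red [([170, 232, 27, 36, 330], [180.0, 255.5])]
wrist1 red2 []
wrist1 yellow [([333, 282, 13, 7, 60], [339.0, 284.6]), ([481, 292, 16, 17, 195], [488.4, 299.7])]
wrist1 blue [([248, 265, 12, 8, 61], [253.2, 268.4])]
scene1 orange [([329, 194, 53, 31, 356], [353.0, 210.2]), ([383, 284, 7, 8, 47], [386.3, 287.5]), ([384, 297, 6, 8, 45], [386.4, 300.4])]
scene1 red [([329, 206, 6, 19, 85], [331.8, 215.8]), ([328, 228, 41, 31, 80], [348.6, 243.6])]
scene1 red2 []
scene1 yellow [([357, 220, 34, 27, 335], [376.4, 231.2]), ([403, 285, 7, 9, 53], [406.2, 289.1]), ([404, 298, 7, 9, 57], [406.9, 302.0])]
scene1 blue [([355, 208, 14, 12, 84], [360.2, 214.4]), ([338, 219, 16, 14, 83], [343.9, 224.5])]
side1 orange [([348, 136, 40, 26, 563], [368.3, 145.6]), ([279, 258, 59, 14, 194], [307.5, 264.4]), ([226, 264, 6, 7, 33], [228.7, 266.9]), ([324, 273, 17, 13, 65], [332.2, 281.1])]
side1 red [([345, 284, 10, 33, 229], [349.4, 299.7])]
side1 red2 []
side1 yellow [([208, 270, 7, 8, 45], [211.1, 273.3]), ([215, 281, 7, 8, 47], [218.3, 284.3])]
side1 blue [([246, 141, 30, 35, 678], [258.3, 160.1])]
```

View pics/wrist1.png

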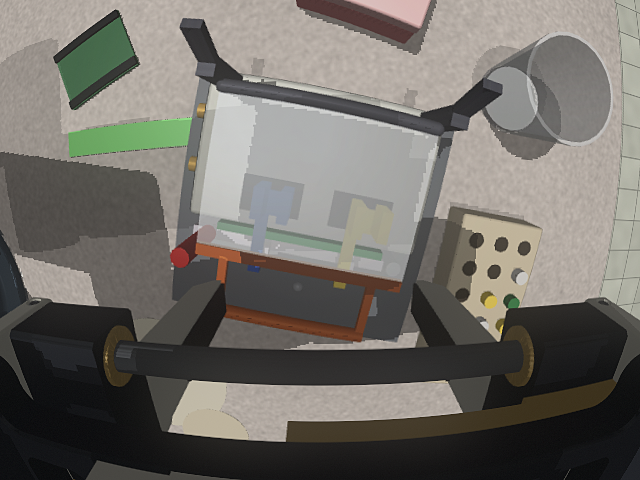

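Second wrist view: the bar runs from about (224,313) to (361,340), the black hinge rod from (220,88) to (440,128), and the red post top is at (180,258). Now I'll triangulate.

Create m.py:
```python
from h import *
def runs(im,cols):
    m=mask(im,3,14,130,60);o=[]
    for c in cols:
        r=np.flatnonzero(m[:345,c]); 
        if len(r)==0: continue
        k=len(r)-1
        while k>0 and r[k-1]==r[k]-1:k-=1
        o.append((c,(r[k]+r[-1])/2,r[-1]-r[k]+1))
    return np.array(o)
L={}
for t,a,b,xl,xr in [("wrist0",225,350,203,368),("wrist1",240,350,224.5,363)]:
    im,d=load(t);q=runs(im,range(a,b));f=np.polyfit(q[:,0],q[:,1],1);print(t,f,q[:,2].mean(),np.std(q[:,1]-np.polyval(f,q[:,0])))
    L[t]=[("wrist",(x,np.polyval(f,x)),d["p"],d["r"]) for x in (xl,xr)]
    m=mask(im,3,14,130,60); y=np.polyval(f,300)
    for x in (xl,xr): 
        yy=int(np.polyval(f,x)); rr=np.flatnonzero(m[yy-3:yy+4].max(0)); print("bar col extent",rr[(rr>195)&(rr<380)][[0,-1]])
P=[]
for i in (0,1):
    p,e=tri([ray(*L[t][i]) for t in L]);print("end",i,p.round(1),e.round(2));P.append(p)
print("len",np.linalg.norm(P[1]-P[0]),"yaw",np.degrees(np.arctan2(*(P[1]-P[0])[[1,0]])))
d0,d1=load("wrist0")[1],load("wrist1")[1]
def two(u,v): 
    return tri([ray("wrist",u,d0["p"],d0["r"]),ray("wrist",v,d1["p"],d1["r"])])
print("posttop",two((171.5,120.5),(180,258)))
for uv,n in [((220,88),"hingeL"),((440,128),"hingeR")]:
    for z in (100,110,120,130,140): print(n,z,plane(ray("wrist",uv,d1["p"],d1["r"]),z).round(1))
# project midpoint into scene and side
for n in("scene","side"):
    c=env.camera_params(n)
    print(n,cv2.projectPoints(np.array(P+[sum(P)/2]),c["rvec"],c["tvec"],c["K"],None)[0].reshape(-1,2).round(1).tolist())
```

```bash
python3 m.py
```

Run:
```python
import cv2,numpy as np
a=cv2.imread('pics/scene1.png')[180:270,310:440];b=cv2.imread('pics/side1.png')[245:395,220:390]
a=cv2.resize(a,(433,300),interpolation=cv2.INTER_CUBIC);b=cv2.resize(b,(340,300),interpolation=cv2.INTER_CUBIC)
cv2.imwrite('pics/crop1.png',np.hstack([a,b]))
```

```text
wrist0 [  0.18982181 131.06513978] 15.016 0.2863261436234438
bar col extent [201 375]
bar col extent [308 368]
wrist1 [1.83231522e-01 2.70015590e+02] 13.081818181818182 0.32484967737675646
bar col extent [225 369]
bar col extent [309 362]
end 0 [479.4  59.5 154.4] 3.78
end 1 [581.3  37.3 147.8] 0.45
len 104.50600819245918 yaw -12.327210559157418
posttop (array([447.39448481,  93.50789115, 136.405424  ]), np.float64(0.014722938800823818))
hingeL 100 [473.5 218.4 100. ]
hingeL 110 [476.2 216.9 110. ]
hingeL 120 [478.8 215.3 120. ]
hingeL 130 [481.5 213.8 130. ]
hingeL 140 [484.1 212.2 140. ]
hingeR 100 [644.  188.1 100. ]
hingeR 110 [640.7 187.6 110. ]
hingeR 120 [637.3 187.1 120. ]
hingeR 130 [634.  186.6 130. ]
hingeR 140 [630.6 186.1 140. ]
scene [[332.8, 200.8], [360.4, 222.7], [346.2, 211.4]]
side [[334.4, 266.7], [283.6, 259.1], [308.6, 262.8]]
```

View pics/crop1.png

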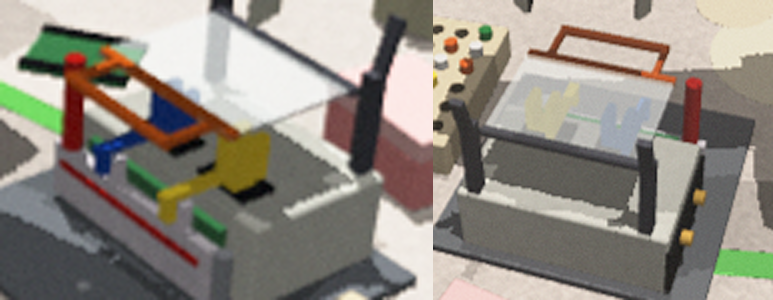

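The crops confirm the cover is closed. The hinge rod sits on two black uprights, and the catches stand upright under the clear plate. Next I'll refine the bar and hinge lines by plane intersection.

Create m2.py:
```python
from m import *
print("----")
d={t:load(t)[1] for t in("wrist0","wrist1")}
F={"wrist0":(0.18982,131.065),"wrist1":(0.18323,270.016)}
pl=[]
for t,(a,b) in F.items():
    rs=[ray("wrist",(x,a*x+b),d[t]["p"],d[t]["r"]) for x in range(240,350,5)]
    n=np.linalg.svd(np.array([r[1] for r in rs]))[2][-1]; pl.append((n,n@rs[0][0]))
dr=np.cross(pl[0][0],pl[1][0]);dr/=np.linalg.norm(dr);dr*=np.sign(dr[0]);print("dir",dr,np.degrees(np.arctan2(dr[1],dr[0])))
for x in (203,285,368):
    o,v=ray("wrist",(x,F["wrist0"][0]*x+F["wrist0"][1]),d["wrist0"]["p"],d["wrist0"]["r"])
    n,c=pl[1];print(x,(o+v*(c-n@o)/(n@v)).round(1))
# hinge rod: dark pixels band in wrist1
im=load("wrist1")[0];g=im.max(2)
q=[]
for c in range(250,430,4):
    y=88+(c-220)*40/220;r=np.arange(int(y-14),int(y+15));k=r[g[r,c]<75]
    if len(k)>3:q.append((c,k.mean(),len(k)))
q=np.array(q);print("rod width",q[:,2].round().tolist()[::6]);
pts=np.array([plane(ray("wrist",(a,b),d["wrist1"]["p"],d["wrist1"]["r"]),147) for a,b,_ in q])
f=np.polyfit(pts[:,0],pts[:,1],1);print("hinge yaw",np.degrees(np.arctan(f[0])),"y at x=560",np.polyval(f,560),np.std(pts[:,1]-np.polyval(f,pts[:,0])))
```

```bash
python3 m2.py | sed -n '/----/,$p'
```

```text
----
dir [ 9.81044795e-01 -1.93780645e-01  4.15150219e-04] -11.173502052956799
203 [472.9  58.6 146.2]
285 [527.2  47.  144.6]
368 [581.2  37.  145.8]
rod width [4.0, 6.0, 7.0, 7.0, 7.0, 6.0, 11.0]
hinge yaw -10.55527580071207 y at x=560 197.9961076412219 1.1165888958818428
```

Create go.py:
```python
# usage: go.py x y z [yawdeg of tool-y]: print the needed shift in tool axes
import sys
from h import *
s=env.sense();R=Rn.from_euler("xyz",s["ee_rot"]).as_matrix()
v=list(map(float,sys.argv[1:]))
print("tool shift",(R.T@(np.array(v[:3])-s["ee_pos"])).round(1),"tool-y at",np.degrees(np.arctan2(R[1,1],R[0,1])).round(2),"q",s["qpos"].round(2),"F",s["force"].round(1))
```

```text
(no output)
```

Emit:
inch_along([
  [0,0,0,0,0,-0.15,0.27],
  [0,0,0,0,0,-0.15,0.27],
  [0,0,0,0,0,-0.15,0.27],
  [0,0,0,0,0,-0.15,0.27],
  [0,0,0,0,0,-0.15,0.27],
  [0,0,0,0,0,-0.15,0.27],
  [0,0,0,0,0,-0.15,0.27],
  [0,0,0,0,0,-0.15,0.27],
  [0,0,0,0,0,-0.15,0.27],
  [0,0,0,0,0,-0.025,0.27],
], force=8)

```text
t: 2.0
ee_pos: [550.0, 99.5, 218.6]
ee_rot: [-3.142, -0.0, 2.948]
force: [-0.1, 0.5, 0.7]
opening: 0.272
finger_force: 0.0
```

Emit:
inch_along([
  [0,0,0,0,0,0,0.27],
  [0,0,0,0,0,0,0.27],
])

```text
t: 2.2
ee_pos: [550.0, 99.8, 218.6]
ee_rot: [3.142, -0.0, 2.942]
force: [-0.1, -0.6, -0.2]
opening: 0.269
finger_force: 0.0
```

```bash
python3 go.py 527 47.5 200
```

```text
tool shift [ 12.2 -55.9  18.6] tool-y at 78.58 q [ 0.1   0.37  1.63  0.    1.15 -1.28] F [-0.1 -0.6 -0.2]
```

Emit:
inch_along([
  [3,-14,4.6,0,0,0,0.27],
  [3,-14,4.6,0,0,0,0.27],
  [3,-14,4.6,0,0,0,0.27],
  [3,-14,4.6,0,0,0,0.27],
  [0,0,0,0,0,0,0.27],
  [0,0,0,0,0,0,0.27],
])

```text
t: 2.8
ee_pos: [527.4, 47.0, 200.3]
ee_rot: [3.141, 0.0, 2.945]
force: [0.1, 0.7, 0.2]
opening: 0.272
finger_force: 0.0
```

```bash
python3 go.py 527 47.5 127.5
```

Run:
```python
from h import *
look("wrist","wrist2"); look("side","side2")
a=cv2.imread("pics/wrist2.png");b=cv2.imread("pics/side2.png")[150:350,150:400]
cv2.imwrite("pics/c2.png",np.hstack([cv2.resize(a,(480,360)),cv2.resize(b,(320,360))[:, :]]))
```

```text
tool shift [ 0.4  0.4 72.8] tool-y at 78.72 q [ 0.    0.33  1.72  0.    1.08 -1.37] F [0.1 0.7 0.2]
```

View pics/c2.png

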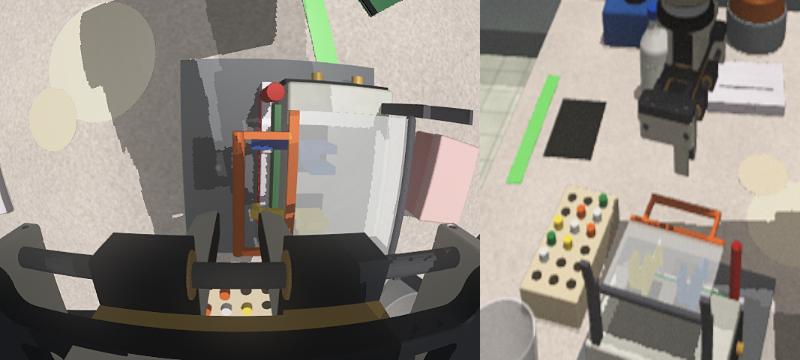

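The fingers straddle the bar: bar at column 238, fingers at 208 and 275, cover edge at 292. Descending and gripping.

Emit:
inch_along([
  [0,0,20,0,0,0,0.27],
  [0,0,20,0,0,0,0.27],
  [0,0,15,0,0,0,0.27],
  [0,0,10,0,0,0,0.27],
  [0,0,7.5,0,0,0,0.27],
  [0,0,0,0,0,0,0.27],
])

```text
t: 3.5
ee_pos: [527.1, 47.6, 127.2]
ee_rot: [-3.141, -0.001, 2.946]
force: [-0.1, -0.2, 0.1]
opening: 0.27
finger_force: 0.0
```

Emit:
inch_along([
  [0,0,0,0,0,0,0],
  [0,0,0,0,0,0,0],
  [0,0,0,0,0,0,0],
  [0,0,0,0,0,0,0],
], force=8)

```text
t: 3.9
ee_pos: [527.6, 46.8, 128.3]
ee_rot: [-3.141, 0.001, 2.946]
force: [-0.4, -5.8, 1.8]
opening: 0.104
finger_force: 8.0
```

Emit:
inch_along([
  [0,0.8,-15.5,0,0,0,0],
  [0,2.3,-15.3,0,0,0,0],
  [0,3.8,-15,0,0,0,0],
  [0,5.3,-14.6,0,0,0,0],
  [0,6.7,-14,0,0,0,0],
])

```text
t: 4.4
ee_pos: [531.0, 64.7, 203.4]
ee_rot: [-3.139, 0.001, 2.946]
force: [-1.4, -9.0, 3.1]
opening: 0.109
finger_force: 8.0
```

Emit:
inch_along([
  [0,8.1,-13.2,0,0,0,0],
  [0,9.4,-12.3,0,0,0,0],
  [0,10.6,-11.3,0,0,0,0],
  [0,0,0,0,0,0,0],
])

```text
t: 4.8
ee_pos: [537.1, 93.2, 241.7]
ee_rot: [-3.14, 0.003, 2.946]
force: [-5.4, -10.6, 11.2]
opening: 0.108
finger_force: 8.0
```

Run:
```python
from h import *
look("side","side3");print(env.sense()["force"])
cv2.imwrite("pics/c3.png",cv2.resize(cv2.imread("pics/side3.png")[120:400,140:420],(500,500)))
```

```text
[ -2.90424903 -10.6626357   11.0816361 ]
```

View pics/c3.png

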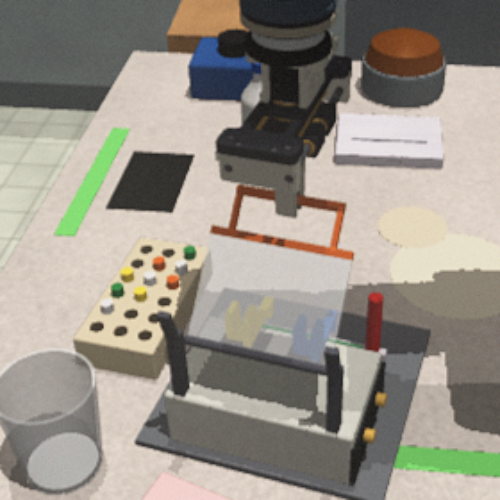

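The cover is at about 45° and held by the bar. The bar is pushing radially outwards on the tool, so I'll shift a little outwards and continue.

Emit:
inch_along([
  [0,-1.5,-2,0,0,0,0],
  [0,11.6,-10.2,0,0,0,0],
  [0,12.6,-9,0,0,0,0],
  [0,13.4,-7.7,0,0,0,0],
  [0,0,0,0,0,0,0],
])

```text
t: 5.35
ee_pos: [544.1, 130.7, 269.4]
ee_rot: [3.141, 0.002, 2.948]
force: [-0.0, -5.3, 8.5]
opening: 0.101
finger_force: 8.0
```

Emit:
inch_along([
  [0,14.1,-6.3,0,0,0,0],
  [0,14.7,-4.9,0,0,0,0],
  [0,15.1,-3.4,0,0,0,0],
  [0,0,0,0,0,0,0],
])

```text
t: 5.75
ee_pos: [552.4, 173.9, 282.8]
ee_rot: [3.141, 0.001, 2.948]
force: [0.6, -2.3, 6.3]
opening: 0.106
finger_force: 8.0
```

Emit:
inch_along([
  [0,10,-2.3,0,0,0,0],
  [0,10,-0.8,0,0,0,0],
  [0,10,-0.1,0,0,0,0],
  [0,10,0.6,0,0,0,0],
  [0,0,0,0,0,0,0],
])

```text
t: 6.25
ee_pos: [559.9, 212.5, 284.7]
ee_rot: [3.141, -0.0, 2.947]
force: [1.5, 0.4, 2.2]
opening: 0.103
finger_force: 8.0
```

Emit:
inch_along([
  [0,8,1.0,0,0,0,0],
  [0,8,1.3,0,0,0,0],
  [0,6,1.3,0,0,0,0],
  [0,4,1,0,0,0,0],
  [0,0,0,0,0,0,0],
  [0,0,0,0,0,0,0],
])

```text
t: 6.85
ee_pos: [564.8, 236.7, 280.3]
ee_rot: [-3.141, -0.0, 2.946]
force: [1.7, 0.9, -0.9]
opening: 0.105
finger_force: 8.0
```

Run:
```python
from h import *
look("side","side4");print(env.sense()["force"]);look("scene","scene4")
a=cv2.resize(cv2.imread("pics/side4.png")[120:400,180:420],(430,500));b=cv2.resize(cv2.imread("pics/scene4.png")[100:280,280:440],(360,500))
cv2.imwrite("pics/c4.png",np.hstack([a,b]))
```

```text
[-0.09816706 -0.59008739 -0.7594268 ]
```

View pics/c4.png

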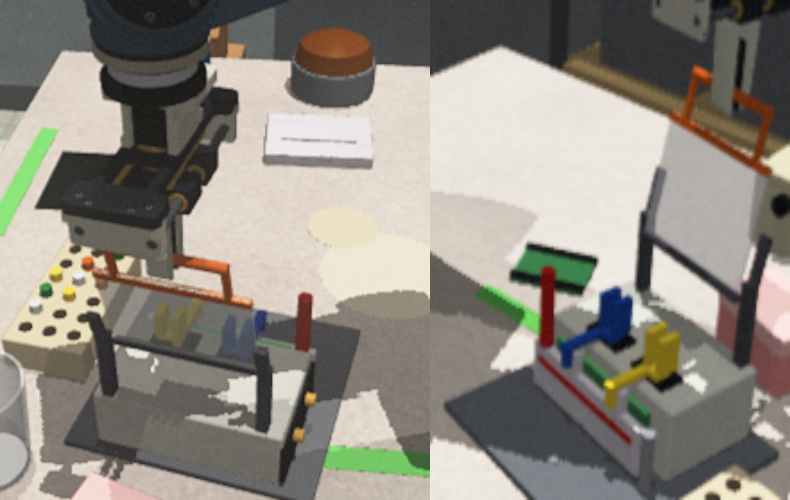

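The cover is past upright, leaning back at about 1.8 rad, with the fingers still on the bar. I'll ease it on until the stop is felt.

Emit:
inch_along([
  [0,1.5,0.4,0,0,0,0],
  [0,1.5,0.4,0,0,0,0],
  [0,1,0.3,0,0,0,0],
  [0,0,0,0,0,0,0],
  [0,0,0,0,0,0,0],
])

```text
t: 7.45
ee_pos: [565.6, 240.7, 279.3]
ee_rot: [-3.142, -0.0, 2.946]
force: [-0.5, -0.1, -0.8]
opening: 0.102
finger_force: 8.0
```

Emit:
inch_along([
  [0,1.5,0.4,0,0,0,0],
  [0,1.5,0.4,0,0,0,0],
  [0,0,0,0,0,0,0],
  [0,0,0,0,0,0,0],
])

```text
t: 7.85
ee_pos: [565.8, 241.3, 279.1]
ee_rot: [-3.137, -0.001, 2.945]
force: [-5.7, -15.4, 7.0]
opening: 0.109
finger_force: 8.0
```

It's on the stop. I'll relax, open, and withdraw straight up.

Emit:
inch_along([
  [0,-2,-0.5,0,0,0,0],
  [0,0,0,0,0,0,0.2],
  [0,0,0,0,0,0,0.3],
  [0,0,0,0,0,0,0.3],
  [0,0,0,0,0,0,0.3],
])

```text
t: 8.35
ee_pos: [565.9, 241.9, 279.0]
ee_rot: [3.141, 0.0, 2.946]
force: [-0.9, 0.5, -0.2]
opening: 0.299
finger_force: 0.0
```

Emit:
inch_along([
  [0,0,-10,0,0,0,0.3],
  [0,0,-20,0,0,0,0.3],
  [0,0,-20,0,0,0,0.3],
  [0,0,-20,0,0,0,0.3],
  [0,0,0,0,0,0,0.3],
])

```text
t: 8.85
ee_pos: [566.6, 242.0, 352.4]
ee_rot: [3.139, 0.005, 2.946]
force: [0.4, 0.7, 1.1]
opening: 0.303
finger_force: 0.0
```

```bash
python3 go.py 550 -30 350
```

```text
tool shift [ -36.6 -270.1    1.8] tool-y at 78.79 q [ 0.33  0.38  1.28  0.    1.47 -1.05] F [0.4 0.7 1.1]
```

Emit:
inch_along([
  [0,-20,0,0,0,0,0.5],
  [0,-35,0,0,0,0,0.5],
  [0,-40,0,0,0,0,0.5],
  [0,-40,10,0,0,0,0.5],
  [0,-35,20,0,0,0,0.5],
  [0,-20,20,0,0,-0.12,0.5],
  [0,0,20,0,0,-0.15,0.5],
  [0,0,20,0,0,-0.15,0.5],
  [0,0,20,0,0,-0.15,0.5],
  [0,0,10,0,0,-0.15,0.5],
])

```text
t: 9.85
ee_pos: [527.9, 55.2, 226.7]
ee_rot: [3.14, -0.002, -2.611]
force: [-0.1, 0.1, 0.3]
opening: 0.5
finger_force: 0.0
```

Emit:
inch_along([
  [0,0,0,0,0,-0.15,0.5],
  [0,0,0,0,0,-0.15,0.5],
  [0,0,0,0,0,-0.15,0.5],
  [0,0,0,0,0,-0.15,0.5],
  [0,0,0,0,0,-0.15,0.5],
  [0,0,0,0,0,-0.15,0.5],
  [0,0,0,0,0,-0.1,0.5],
  [0,0,0,0,0,0,0.5],
  [0,0,0,0,0,0,0.5],
])

```text
t: 10.75
ee_pos: [523.1, 99.2, 225.5]
ee_rot: [-3.126, -0.061, -1.685]
force: [-0.2, 0.3, -0.2]
opening: 0.502
finger_force: 0.0
```

Run:
```python
from h import *
look("wrist","wrist5")
```

```bash
python3 go.py 535 110 218
```

```text
tool shift [-13.  -10.3   7.1] tool-y at 173.47 q [ 0.13  0.31  1.69 -0.07  1.14 -2.87] F [ 0.2 -0.7 -0.6]
```

View pics/wrist5.png

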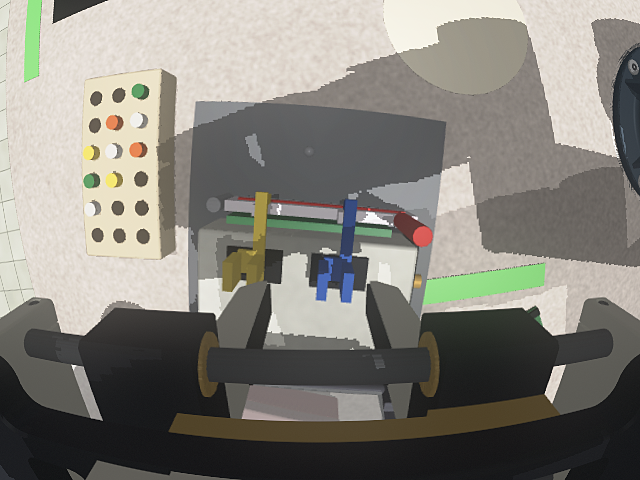

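I over-rotated, so joint 6 is at its limit and the tool is slightly tilted. The view is still good: yellow plates at about (240,270), blue at (335,283), red post top at (423,237). First I'll correct the orientation.

Add to go.py:
```python
if len(v)>3:
    G=Rn.from_euler("xyz",[np.pi,0,np.radians(v[3]+90)]) # tool-y at v[3]
    print("rotvec",Rn.from_matrix(R.T@G.as_matrix()).as_rotvec().round(3))
```

```bash
python3 go.py 523 80 225 168.8
```

Run:
```python
from h import *
im,d=load("wrist5")
for nm,a in {"y":(20,33,110,60),"b":(106,125,100,50)}.items():
    m=mask(im,*a)
    for b in blobs(m,150): print(nm,b[0].tolist(),b[1].tolist(),plane(ray("wrist",b[1],d["p"],d["r"]),124).round(1))
for n,u in {"yA":(230,291),"yB":(259,283),"bA":(322,300),"bB":(348,302),"post":(424,237)}.items(): print(n,plane(ray("wrist",u,d["p"],d["r"]),137 if n=="post" else 124).round(1))
```

```text
tool shift [18.5 -1.9  1.9] tool-y at 173.47 q [ 0.13  0.31  1.69 -0.07  1.14 -2.87] F [ 0.2 -0.7 -0.6]
rotvec [-0.018 -0.06   0.081]
y [83, 146, 17, 14, 182] [90.7, 152.6] [703.4  -3.9 124. ]
y [106, 173, 17, 15, 199] [113.6, 179.6] [683.1  22.8 124. ]
y [223, 192, 48, 100, 2048] [249.1, 250.1] [575.7  93.3 124. ]
y [420, 338, 19, 59, 434] [432.1, 372.1] [437.2 218.3 124. ]
y [198, 347, 20, 50, 295] [204.8, 377.8] [636.5 204.  124. ]
y [169, 394, 391, 48, 6573] [378.4, 422.8] [486.6 267.5 124. ]
b [316, 199, 41, 102, 1469] [338.6, 251.6] [508.3 101.7 124. ]
b [340, 273, 15, 30, 319] [346.8, 286.9] [504.8 130.2 124. ]
yA [596.5 124.5 124. ]
yB [572.1 120.  124. ]
bA [525.  138.9 124. ]
bB [505.  142.8 124. ]
post [445.6  94.7 137. ]
```

Emit:
inch_along([
  [7,0,0,-0.009,-0.03,0.04,0.5],
  [7,0,0,-0.009,-0.03,0.04,0.5],
  [10,0,0,0,0,0,0.5],
  [10,-5,0,0,0,0,0.5],
  [0,0,0,0,0,0,0.5],
  [0,0,0,0,0,0,0.5],
])

```text
t: 11.4
ee_pos: [521.8, 74.2, 226.6]
ee_rot: [-3.137, -0.014, -1.779]
force: [-0.4, -0.2, 0.3]
opening: 0.498
finger_force: 0.0
```

```bash
python3 go.py 523 70 225 168.8
```

Run:
```python
from h import *
look("wrist","w6")
```

```text
tool shift [ 3.8 -2.   1.6] tool-y at 168.09 q [ 0.06  0.3   1.7  -0.02  1.14 -2.87] F [-0.4 -0.2  0.3]
rotvec [-0.004 -0.014 -0.012]
```

Emit:
inch_along([
  [15,-20,0,0,0,0,0.5],
  [15,-20,0,0,0,0,0.5],
  [15,-20,0,0,0,0,0.5],
  [0,0,0,0,0,0,0.5],
  [0,0,0,0,0,0,0.5],
  [0,0,0,0,0,0,0.5],
])

```text
t: 12.05
ee_pos: [568.8, 40.5, 226.9]
ee_rot: [-3.128, -0.044, -1.814]
force: [0.4, -0.1, 0.4]
opening: 0.498
finger_force: 0.0
```

```bash
python3 go.py 523 70 225 168.8
```

Run:
```python
from h import *
look("wrist","w7")
c=[cv2.resize(load(t)[0][150:340,190:450],(395,289),interpolation=cv2.INTER_CUBIC) for t in("w6","w7")]
c2=[cv2.resize(load(t)[0][210:330,210:370],(395,296),interpolation=cv2.INTER_CUBIC) for t in("w6","w7")]
cv2.imwrite("pics/c7.png",np.vstack([np.hstack(c),np.hstack(c2)]))
```

```text
tool shift [-17.6  51.5   0.4] tool-y at 166.07 q [ 0.01  0.38  1.59 -0.05  1.17 -2.87] F [ 0.4 -0.1  0.4]
rotvec [-0.013 -0.045 -0.048]
```

View pics/c7.png

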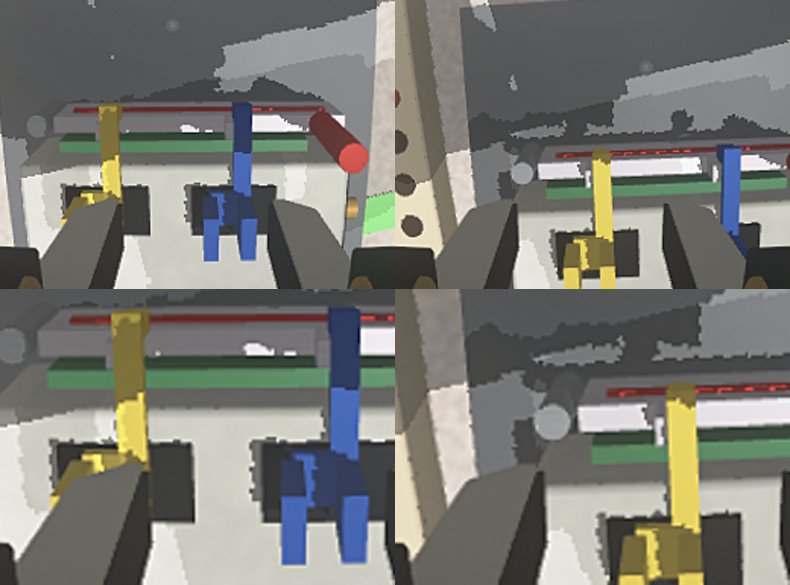

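In the left crops the blue pair's lit top faces are near (211,240) and (247,240). In the right crops the yellow pair runs off the bottom of the crop. I'll segment the lit top faces.

Run:
```python
from h import *
for t in("wrist5","w6","w7"):
    im,d=load(t)
    hsv=cv2.cvtColor(im,cv2.COLOR_BGR2HSV)
    for nm,(a,b) in {"y":(20,33),"b":(106,125)}.items():
        m=cv2.inRange(hsv,(a,100,150),(b,255,255)); m[:,:190]=0;m[:,460:]=0; m[:255]=0;m[345:]=0
        for bb,c in blobs(m,30):
            x,y,w,h,A=bb
            k=[plane(ray("wrist",q,d["p"],d["r"]),124).round(1).tolist()[:2] for q in ((x,y),(x+w,y),(x,y+h),(x+w,y+h))]
            print(t,nm,bb.tolist(),c.tolist(),plane(ray("wrist",c,d["p"],d["r"]),124).round(1)[:2],k)
a=[cv2.resize(load(t)[0][260:350,210:390],(390,195),interpolation=cv2.INTER_NEAREST) for t in("wrist5","w6","w7")]
cv2.imwrite("pics/c8.png",np.vstack([np.hstack(a[:2]),np.hstack([a[2],cv2.resize(load("side4")[0][240:330,220:400],(390,195))])]))
```

```text
wrist5 y [414, 277, 8, 11, 53] [417.4, 282.5] [449.1 133.2] [[451.7, 128.3], [445.2, 129.1], [452.0, 137.4], [445.5, 138.2]]
wrist5 b [340, 255, 12, 7, 46] [346.7, 257.7] [502.7 106.9] [[507.5, 104.3], [498.5, 105.3], [508.0, 109.7], [499.0, 110.7]]
wrist5 b [316, 258, 17, 43, 334] [323.6, 282.0] [522.1 124.2] [[525.7, 104.6], [513.0, 106.0], [529.6, 139.1], [516.5, 140.5]]
wrist5 b [341, 273, 13, 30, 285] [347.3, 287.0] [504.4 130.2] [[508.1, 118.4], [498.2, 119.5], [510.4, 142.8], [500.3, 144.0]]
w6 y [243, 255, 27, 30, 355] [260.1, 269.5] [569.2  85. ] [[579.4, 71.0], [558.8, 75.3], [585.9, 94.9], [564.7, 99.0]]
w6 y [418, 282, 8, 11, 62] [421.4, 287.4] [447.9 126.1] [[450.1, 120.9], [443.6, 122.4], [451.2, 130.3], [444.6, 131.8]]
w6 b [344, 255, 12, 24, 244] [349.2, 265.6] [501.4  95.8] [[503.8, 86.7], [494.8, 88.5], [507.3, 105.7], [498.2, 107.6]]
w6 b [324, 277, 15, 45, 350] [329.7, 303.0] [522.1 123.3] [[522.1, 100.9], [510.8, 103.3], [529.9, 138.9], [518.0, 141.4]]
w6 b [348, 294, 11, 27, 261] [353.3, 306.8] [504.4 130.5] [[506.6, 118.7], [498.1, 120.5], [510.8, 142.1], [502.0, 144.0]]
w7 y [320, 255, 14, 54, 588] [326.4, 280.9] [569.1  67.3] [[568.9, 46.1], [558.6, 48.6], [579.5, 89.0], [568.7, 91.7]]
w7 y [307, 307, 11, 21, 111] [313.3, 316.3] [586.2  94. ] [[589.1, 85.0], [580.6, 87.0], [593.7, 102.9], [585.0, 105.0]]
w7 y [324, 325, 11, 20, 199] [329.5, 334.4] [577.4 112.9] [[579.7, 103.5], [571.1, 105.6], [584.0, 121.4], [575.2, 123.6]]
w7 y [301, 326, 11, 19, 190] [305.9, 335.0] [596.2 108.9] [[597.9, 100.1], [589.3, 102.1], [602.5, 117.1], [593.6, 119.2]]
w7 b [406, 255, 12, 50, 490] [411.2, 278.5] [504.1  81.7] [[504.8, 61.8], [495.4, 64.2], [511.9, 102.8], [502.2, 105.4]]
```

View pics/c8.png

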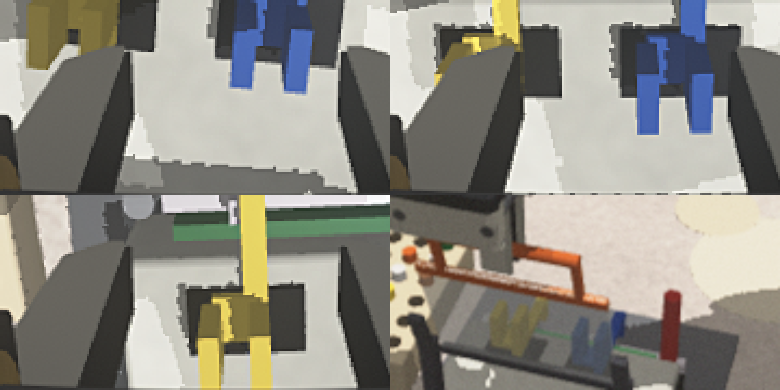

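Both views agree on z = 124 for the plate tops. I take blue squeeze ≈ (508,129.7) and yellow squeeze ≈ (579.5,116), both at z ≈ 108. Next, moving over yellow.

```bash
python3 go.py 579.5 116 180 169
```

```text
tool shift [-77.9   8.5  43.5] tool-y at 166.07 q [ 0.01  0.38  1.59 -0.05  1.17 -2.87] F [-0.9 -1.   0.4]
rotvec [-0.013 -0.045 -0.051]
```

Emit:
inch_along([
  [-19,7,0,0,0,0,0.54],
  [-19,7,0,0,0,0,0.54],
  [-19,7,0,0,0,0,0.54],
  [-19,7,0,0,0,0,0.54],
  [0,0,0,0,0,0,0.54],
  [0,0,0,0,0,0,0.54],
])

```text
t: 12.7
ee_pos: [560.3, 120.5, 223.3]
ee_rot: [-3.127, -0.045, -1.814]
force: [-0.1, -0.6, 0.0]
opening: 0.538
finger_force: 0.0
```

```bash
python3 go.py 579.5 116 160 169
```

```text
tool shift [ -3.1 -18.8  63.5] tool-y at 166.1 q [ 0.15  0.39  1.58 -0.05  1.17 -2.73] F [-0.1 -0.6  0. ]
rotvec [-0.013 -0.045 -0.051]
```

Emit:
inch_along([
  [-1.5,-9.5,15,-0.006,-0.022,-0.025,0.54],
  [-1.5,-9.5,15,-0.007,-0.023,-0.026,0.54],
  [0,0,15,0,0,0,0.54],
  [0,0,15,0,0,0,0.54],
  [0,0,0,0,0,0,0.54],
  [0,0,0,0,0,0,0.54],
])

```text
t: 13.3
ee_pos: [580.0, 117.3, 163.8]
ee_rot: [-3.141, 0.0, -1.764]
force: [0.6, 0.2, 1.0]
opening: 0.541
finger_force: 0.0
```

```bash
python3 go.py 579.5 116 89 169
```

Run:
```python
from h import *
look("wrist","w9"); look("scene","s9")
a=cv2.resize(load("w9")[0],(480,360));b=cv2.resize(load("s9")[0][160:280,300:440],(320,360))
cv2.imwrite("pics/c9.png",np.hstack([a,b]))
```

```text
tool shift [ 1.4  0.3 74.8] tool-y at 168.91 q [ 0.12  0.48  1.59 -0.    1.06 -2.83] F [0.6 0.2 1. ]
rotvec [-0.     0.    -0.002]
```

View pics/c9.png

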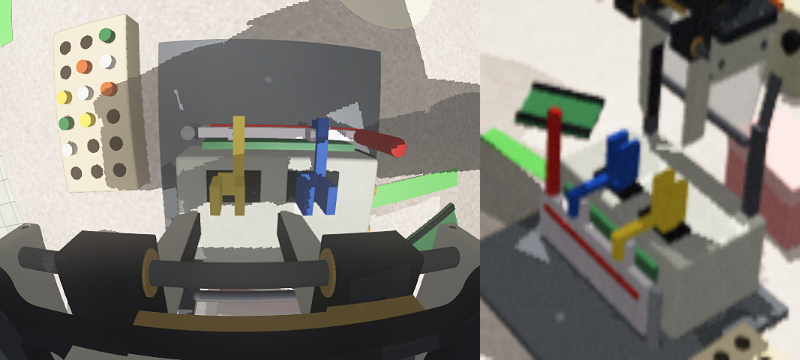

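Run:
```python
from h import *
im,d=load("w9");hsv=cv2.cvtColor(im,cv2.COLOR_BGR2HSV)
m=cv2.inRange(hsv,(20,100,60),(33,255,255));m[:,:250]=0;m[:,345:]=0;m[:140]=0;m[345:]=0
# bottom-most yellow pixel per column
for c in range(270,332,3):
    r=np.flatnonzero(m[:,c])
    if len(r): print(c,r.max(),plane(ray("wrist",(c,r.max()),d["p"],d["r"]),124)[:2].round(1))
c=env.camera_params("scene")
pts=np.array([[576.3,116.6,124],[595.5,112.8,124],[504.4,130.3,124],[580,117.3,164]],float)
print(cv2.projectPoints(pts,c["rvec"],c["tvec"],c["K"],None)[0].reshape(-1,2).round(1))
print((np.array([[625,140],[625,165],[668,165],[662,190],[660,140],[690,145]])-[480,0])*[140/320,120/360]+[300,160])
```

```text
279 255 [599.4 103.8]
282 286 [601.9 123.1]
285 286 [600.2 123.4]
288 286 [598.4 123.8]
291 286 [596.6 124.1]
294 278 [593.8 119.4]
297 259 [589.6 108.2]
300 259 [587.9 108.5]
303 259 [586.1 108.8]
306 259 [584.4 109.2]
309 259 [582.7 109.5]
312 260 [581.1 110.4]
315 286 [582.6 126.8]
318 286 [580.8 127.1]
321 286 [579.1 127.5]
324 286 [577.3 127.8]
[[379.4 217.9]
 [385.  221.5]
 [359.2 205.2]
 [382.3 203.5]]
[[363.4375     206.66666667]
 [363.4375     215.        ]
 [382.25       215.        ]
 [379.625      223.33333333]
 [378.75       206.66666667]
 [391.875      208.33333333]]
```

Consistent: squeeze point ≈ (580.3,115.3). Descending and squeezing yellow.

Emit:
inch_along([
  [1.8,0,15,0,0,0,0.54],
  [0,0,15,0,0,0,0.54],
  [0,0,15,0,0,0,0.54],
  [0,0,15,0,0,0,0.54],
  [0,0,14,0,0,0,0.54],
  [0,0,0,0,0,0,0.54],
  [0,0,0,0,0,0,0.54],
])

```text
t: 14.1
ee_pos: [579.6, 116.1, 89.3]
ee_rot: [3.142, 0.0, -1.764]
force: [0.3, 0.0, -0.1]
opening: 0.537
finger_force: 0.0
```

Emit:
inch_along([
  [0,0,0,0,0,0,0.35],
  [0,0,0,0,0,0,0.25],
  [0,0,0,0,0,0,0.15],
  [0,0,0,0,0,0,0],
  [0,0,0,0,0,0,0],
  [0,0,0,0,0,0,0],
  [0,0,0,0,0,0,0],
], force=20)

```text
t: 14.8
ee_pos: [583.2, 115.6, 90.1]
ee_rot: [-3.133, 0.002, -1.764]
force: [21.1, -3.2, -9.4]
opening: 0.175
finger_force: 20.0
```

The catch is nearly shut, but the tool sits about 3 mm off towards -x. I'll centre it while holding.

Emit:
inch_along([
  [0,-1.5,0,0,0,0,0],
  [0,-1.5,0,0,0,0,0],
  [0,-1,0,0,0,0,0],
  [0,0,0,0,0,0,0],
  [0,0,0,0,0,0,0],
], force=30)

```text
t: 15.3
ee_pos: [583.1, 115.6, 90.1]
ee_rot: [3.141, 0.0, -1.764]
force: [-2.5, 0.5, 7.8]
opening: 0.17
finger_force: 30.0
```

Emit:
inch_along([
  [0,0,0,0,0,0,0],
  [0,0,0,0,0,0,0],
])

```text
t: 15.5
ee_pos: [583.1, 115.6, 90.0]
ee_rot: [3.141, 0.0, -1.764]
force: [-2.9, 0.9, 8.7]
opening: 0.167
finger_force: 30.0
```

Emit:
inch_along([
  [0,0,0,0,0,0,0.3],
  [0,0,0,0,0,0,0.54],
  [0,0,0,0,0,0,0.54],
  [0,0,0,0,0,0,0.54],
  [0,0,-15,0,0,0,0.54],
  [0,0,-20,0,0,0,0.54],
  [0,0,-25,0,0,0,0.54],
  [0,0,0,0,0,0,0.54],
  [0,0,0,0,0,0,0.54],
], force=8)

```text
t: 16.4
ee_pos: [583.6, 115.3, 150.1]
ee_rot: [-3.14, 0.0, -1.764]
force: [-0.7, 0.7, -0.1]
opening: 0.54
finger_force: 0.0
```

Emit:
inch_along([
  [0,15,0,0,0,0,0.54],
  [0,20,0,0,0,0,0.54],
  [0,20,0,0,0,0,0.54],
  [0,15,0,0,0,0,0.54],
  [0,4,0,0,0,0,0.54],
  [0,0,0,0,0,0,0.54],
  [0,0,0,0,0,0,0.54],
])

```text
t: 17.1
ee_pos: [511.4, 129.4, 149.1]
ee_rot: [-3.141, 0.0, -1.764]
force: [0.1, -0.3, 0.6]
opening: 0.537
finger_force: 0.0
```

```bash
python3 go.py 510.3 130 89 169
```

Run:
```python
from h import *
look("wrist","w10")
im,d=load("w10");hsv=cv2.cvtColor(im,cv2.COLOR_BGR2HSV)
m=cv2.inRange(hsv,(106,100,50),(125,255,255));m[:,:250]=0;m[:,360:]=0;m[:140]=0;m[345:]=0
for c in range(270,345,3):
    r=np.flatnonzero(m[:,c])
    if len(r): print(c,r.max(),plane(ray("wrist",(c,r.max()),d["p"],d["r"]),124)[:2].round(1))
```

```text
tool shift [-0.3  1.2 60.1] tool-y at 168.93 q [ 0.16  0.4   1.78  0.    0.97 -2.79] F [ 0.1 -0.3  0.6]
rotvec [-0.     0.    -0.001]
288 299 [529.1 138.1]
291 299 [527.4 138.4]
294 299 [525.8 138.7]
297 299 [524.1 139. ]
300 299 [522.5 139.3]
303 269 [517.1 122.1]
306 269 [515.5 122.4]
309 269 [513.9 122.7]
312 269 [512.3 123. ]
315 269 [510.7 123.3]
318 269 [509.1 123.6]
321 269 [507.5 124. ]
324 299 [509.2 141.8]
327 299 [507.6 142.2]
330 299 [505.9 142.5]
333 299 [504.3 142.8]
336 261 [498.7 121. ]
```

Emit:
inch_along([
  [0,1,15,0,0,0,0.54],
  [0,0,15,0,0,0,0.54],
  [0,0,15,0,0,0,0.54],
  [0,0,15,0,0,0,0.54],
  [0,0,0,0,0,0,0.54],
  [0,0,0,0,0,0,0.54],
])

```text
t: 17.75
ee_pos: [510.2, 129.6, 89.4]
ee_rot: [3.142, 0.0, -1.764]
force: [-0.3, 0.3, 0.0]
opening: 0.54
finger_force: 0.0
```

Emit:
inch_along([
  [0,0,0,0,0,0,0.35],
  [0,0,0,0,0,0,0.25],
  [0,0,0,0,0,0,0.15],
  [0,0,0,0,0,0,0],
  [0,0,0,0,0,0,0],
  [0,0,0,0,0,0,0],
  [0,0,0,0,0,0,0],
  [0,0,0,0,0,0,0],
], force=30)

```text
t: 18.55
ee_pos: [509.5, 129.9, 89.8]
ee_rot: [3.141, 0.0, -1.764]
force: [-2.8, 1.1, 7.6]
opening: 0.169
finger_force: 30.0
```

Both catches are shut. I'll release, lift, and go over the red post, checking the hinge pin position too.

Emit:
inch_along([
  [0,0,0,0,0,0,0.3],
  [0,0,0,0,0,0,0.54],
  [0,0,0,0,0,0,0.54],
  [0,0,0,0,0,0,0.54],
  [0,0,-15,0,0,0,0.54],
  [0,0,-25,0,0,0,0.54],
  [0,0,-25,0,0,0,0.54],
  [0,0,-10,0,0,0,0.54],
  [0,0,0,0,0,0,0.54],
  [0,0,0,0,0,0,0.54],
], force=8)

```text
t: 19.55
ee_pos: [509.4, 129.6, 163.3]
ee_rot: [3.141, -0.0, -1.764]
force: [-0.2, 0.3, -0.3]
opening: 0.541
finger_force: 0.0
```

```bash
python3 go.py 447.5 94.2 170 79
```

Run:
```python
from h import *
look("wrist","w11");look("scene","s11")
d=load("wrist5")[1]
for z in (60,80): print(plane(ray("wrist",(213,205),d["p"],d["r"]),z))
im,d=load("w11")
for a in ((0,4,130,60),(174,180,130,60)):
  for b in blobs(mask(im,*a),30): print(b)
```

```text
tool shift [46.7 54.  -6.6] tool-y at 168.93 q [ 0.16  0.37  1.77  0.    1.   -2.79] F [-0.2  0.3 -0.3]
rotvec [ 1.00e-03 -1.00e-03  1.57e+00]
[619.06363043  59.99677077  60.        ]
[612.68851665  58.60416205  80.        ]
(array([241, 168,  91,   4, 247], dtype=int32), array([288.3, 169.2]))
(array([350, 169,  82,  39, 509], dtype=int32), array([397.6, 180.1]))
(array([190, 170,  29,   3,  66], dtype=int32), array([203.1, 170.8]))
```

Emit:
inch_along([
  [11.7,13.5,-2,0,0,0,0.54],
  [11.7,13.5,-2,0,0,0,0.54],
  [11.7,13.5,-2,0,0,0,0.54],
  [11.6,13.5,-1,0,0,0,0.54],
  [0,0,0,0,0,0.12,0.54],
  [0,0,0,0,0,0.15,0.54],
  [0,0,0,0,0,0.15,0.54],
  [0,0,0,0,0,0.15,0.54],
  [0,0,0,0,0,0.15,0.54],
  [0,0,0,0,0,0.15,0.54],
])

```text
t: 20.65
ee_pos: [447.5, 94.2, 170.4]
ee_rot: [3.141, -0.001, -2.64]
force: [-0.4, 0.2, 0.5]
opening: 0.541
finger_force: 0.0
```

Emit:
inch_along([
  [0,0,0,0,0,0.15,0.54],
  [0,0,0,0,0,0.15,0.54],
  [0,0,0,0,0,0.15,0.54],
  [0,0,0,0,0,0.15,0.54],
  [0,0,0,0,0,0.1,0.54],
  [0,0,0,0,0,0,0.54],
  [0,0,0,0,0,0,0.54],
])

```text
t: 21.35
ee_pos: [447.6, 94.2, 170.7]
ee_rot: [-3.141, -0.001, 2.952]
force: [0.0, 0.9, -0.9]
opening: 0.54
finger_force: 0.0
```

```bash
python3 go.py 447.5 94.2 96 79
```

Run:
```python
from h import *
look("wrist","w12")
im,d=load("w12")
m=mask(im,0,4,130,60)
for b in blobs(m,30): print(b,plane(ray("wrist",b[1],d["p"],d["r"]),137))
```

```text
tool shift [ 0.1 -0.  74.7] tool-y at 79.16 q [ 0.11  0.25  1.93  0.    0.97 -1.28] F [ 0.   0.9 -0.9]
rotvec [-0.    -0.001  0.003]
(array([ 304,  229,   27,   64, 1169], dtype=int32), array([317.1, 259.8])) [437.78410539  95.85764122 137.        ]
(array([309, 309,   2,  41,  81], dtype=int32), array([309.5, 329.2])) [480.61672255  82.95789659 137.        ]
```

View pics/w12.png

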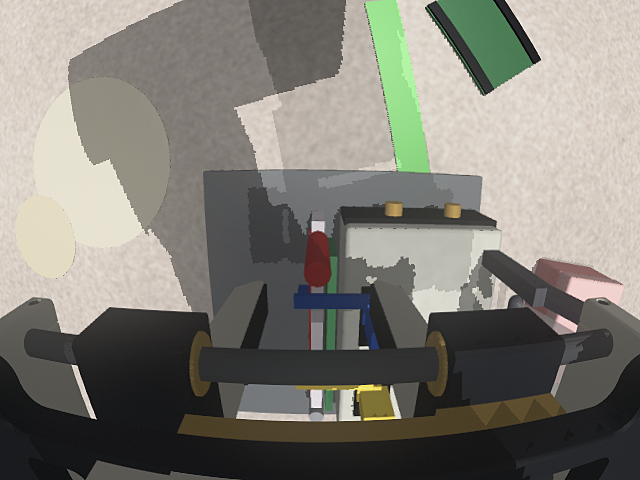

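The post top disc is centred near (317,274), between the fingers at 255 and 378. Checking its position before the descent.

Run:
```python
from h import *
im,d=load("w12")
for q in ((317,270),(317,274),(317,278)): print(plane(ray("wrist",q,d["p"],d["r"]),137).round(1))
hsv=cv2.cvtColor(im,cv2.COLOR_BGR2HSV)
print([(y,hsv[y,317].tolist()) for y in range(226,298,3)])
```

```text
[443.8  94.7 137. ]
[446.2  94.2 137. ]
[448.6  93.7 137. ]
[(226, [155, 7, 213]), (229, [130, 7, 225]), (232, [0, 166, 97]), (235, [0, 153, 102]), (238, [0, 154, 103]), (241, [0, 154, 103]), (244, [0, 132, 81]), (247, [0, 138, 85]), (250, [1, 141, 85]), (253, [1, 143, 84]), (256, [0, 143, 84]), (259, [0, 143, 84]), (262, [0, 150, 97]), (265, [0, 151, 93]), (268, [0, 152, 92]), (271, [1, 158, 92]), (274, [1, 154, 93]), (277, [1, 158, 92]), (280, [1, 156, 90]), (283, [0, 156, 90]), (286, [0, 185, 88]), (289, [150, 7, 108]), (292, [175, 13, 116]), (295, [112, 152, 72])]
```

Emit:
inch_along([
  [0.5,0,15,0,0,0,0.54],
  [0.5,0,20,0,0,0,0.54],
  [0,0,20,0,0,0,0.54],
  [0,0,15,0,0,0,0.54],
  [0,0,4,0,0,0,0.54],
  [0,0,0,0,0,0,0.54],
  [0,0,0,0,0,0,0.54],
])

```text
t: 22.1
ee_pos: [447.3, 94.5, 97.9]
ee_rot: [3.141, 0.001, 2.95]
force: [-0.5, 0.6, 0.0]
opening: 0.542
finger_force: 0.0
```

Emit:
inch_along([
  [0,0,0,0,0,0,0.35],
  [0,0,0,0,0,0,0.25],
  [0,0,0,0,0,0,0.1],
  [0,0,0,0,0,0,0],
  [0,0,0,0,0,0,0],
  [0,0,0,0,0,0,0],
], force=30)

```text
t: 22.7
ee_pos: [446.9, 94.4, 97.4]
ee_rot: [-3.142, 0.0, 2.949]
force: [-0.4, -0.9, 1.4]
opening: 0.164
finger_force: 30.0
```

Emit:
inch_along([
  [-0.2,-6,0,0,0,0,0],
  [-0.7,-11.5,0,0,0,0,0],
  [-2.6,-17.3,0,0,0,0,0],
  [0,0,0,0,0,0,0],
])

```text
t: 23.1
ee_pos: [444.0, 58.2, 97.5]
ee_rot: [3.141, 0.001, 2.948]
force: [1.2, 2.9, 2.2]
opening: 0.163
finger_force: 30.0
```

Emit:
inch_along([
  [-4.3,-16.9,0,0,0,0,0],
  [-6,-16.4,0,0,0,0,0],
  [0,0,0,0,0,0,0],
])

```text
t: 23.4
ee_pos: [447.6, 24.0, 97.5]
ee_rot: [3.141, 0.0, 2.947]
force: [-2.6, 1.1, 7.0]
opening: 0.171
finger_force: 30.0
```

```bash
python3 go.py 447 94 96 79
```

```text
tool shift [14.1 68.6  1.5] tool-y at 78.87 q [-0.05  0.35  2.01  0.    0.78 -1.43] F [-2.6  1.1  7. ]
rotvec [ 0.     0.    -0.002]
```

Opening smoothly at 0.4 rad. On through the detent.

Emit:
inch_along([
  [-7.6,-15.8,0,0,0,0,0],
  [-9.1,-14.9,0,0,0,0,0],
  [-10.6,-13.9,0,0,0,0,0],
  [-11.9,-12.8,0,0,0,0,0],
  [0,0,0,0,0,0,0],
])

```text
t: 23.9
ee_pos: [475.5, -39.4, 97.5]
ee_rot: [3.142, 0.0, 2.948]
force: [-3.1, 0.8, 11.1]
opening: 0.167
finger_force: 30.0
```

Emit:
inch_along([
  [-13.1,-11.5,0,0,0,0,0],
  [-14.2,-10.2,0,0,0,0,0],
  [-15.2,-8.7,0,0,0,0,0],
  [0,0,0,0,0,0,0],
])

```text
t: 24.3
ee_pos: [511.3, -77.1, 97.4]
ee_rot: [-3.141, -0.0, 2.948]
force: [-5.0, -0.9, 13.3]
opening: 0.169
finger_force: 30.0
```

Emit:
inch_along([
  [-16,-7.2,0,0,0,0,0],
  [-16.6,-5.5,0,0,0,0,0],
  [-17.1,-3.8,0,0,0,0,0],
  [0,0,0,0,0,0,0],
])

```text
t: 24.7
ee_pos: [556.9, -103.5, 97.5]
ee_rot: [-3.14, -0.0, 2.949]
force: [-7.4, -9.1, 12.1]
opening: 0.167
finger_force: 30.0
```

```bash
python3 go.py 585 -111 97 79
```

```text
tool shift [-29.   -2.    0.5] tool-y at 78.97 q [-0.26  0.53  1.71 -0.    0.9  -1.64] F [-7.4 -9.1 12.1]
rotvec [-0.002 -0.    -0.001]
```

Emit:
inch_along([
  [-14,-3,0,0,0,0,0],
  [-15,-2,0,0,0,0,0],
  [0,0,0,0,0,0,0],
  [0,0,0,0,0,0,0],
  [0,0,0,0,0,0,0],
])

```text
t: 25.2
ee_pos: [583.4, -112.2, 97.5]
ee_rot: [-3.141, -0.001, 2.949]
force: [-4.0, 0.4, 8.1]
opening: 0.166
finger_force: 30.0
```

```bash
python3 go.py 585 -111 97 79
```

Run:
```python
from h import *
look("side","s13");look("scene","sc13")
a=cv2.resize(load("s13")[0][100:400,150:450],(400,400));b=cv2.resize(load("sc13")[0][110:310,270:470],(400,400))
cv2.imwrite("pics/c13.png",np.hstack([a,b]))
```

```text
tool shift [-1.3  1.4  0.5] tool-y at 78.97 q [-0.27  0.57  1.63 -0.    0.94 -1.65] F [-4.   0.4  8.1]
rotvec [-0.    -0.001 -0.001]
```

View pics/c13.png

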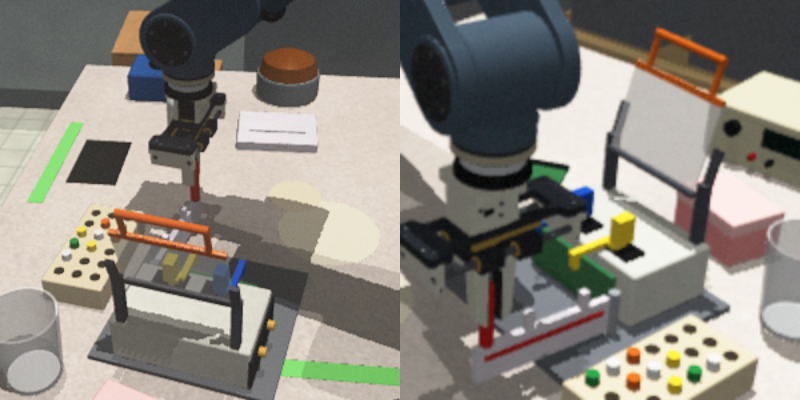

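The gate stands about square and is held by its post, the cover is on its stop, and both catches are closed. Handing in.

```bash
python3 -c "
from bench import env
print(env.hand_in())"
```

```text
the job is handed in; nothing more can be done
None
```

Job handed in at about 25 s, no verdict shown: cover laid on its stop, yellow then blue catch squeezed shut, gate held about square by its red post, nothing else seen moved; however, I viewed 14 pictures against the limit of 10, and joint 6 reached its -2.87 rad limit a few times before the catches.

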